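# Load the routing template on its locating pin and lock it

### The arm

A 6-joint arm with a two-finger parallel gripper is mounted at the origin on a cart in front of the work surface, level with it; the furniture and walls round the work are solid. World frame = base frame: x ahead of the robot, y to its left, z up, the work surface at z = 0. Lengths are in mm, angles in rad, forces in N, time in s.
With the tool pointing down it reaches from about 300 to 750 mm from the base axis. Payload 8.5 kg.
Tool frame: the origin (TCP) lies midway between the tips of the shut fingers; the grasp point (between the pads) lies 19 mm behind it; z points along the fingers, y is the direction in which the jaws open and shut (so a half turn about z gives the same grasp; the last joint's range is limited). The gripper opens to 88 mm and grips with 3 to 60 N. Pads are 18 mm wide; open, the fingers measure 123 mm over their backs; the gripper's body (75 mm by 187 mm) begins 45 mm behind the grasp point.
Start: joints at [0.887, 0.381, 1.297, -0, 1.464, -0.215], TCP at [248.488, 490.647, 238.748] pointing down, gripper open.
Joint ranges: [-3.11, 3.11], [-0.89, 2.33], [0.22, 2.48], [-1.42, 4.56], [0.17, 2.85], [-2.88, 2.88]. Speed limits (rad/s): [2.39, 2.39, 3.14, 3.14, 3.14, 3.14].

### API

Orientations are given as a rotation vector (axis times angle).
In Python, from bench import sensors, camera, camera_params, r gives the robot as it stands. The module is installed in compiled form; this text tells all that it offers.
- The arm moves only by the shell command python3 -m crank 'ROWS'. ROWS is JSON, a list of rows, each an object of numbers: "rx", "ry", "rz": the turn, a rotation vector about the tool's x, y, z in degrees; "dx", "dy", "dz": the shift along the tool's x, y, z in cm; "gripper": the finger opening in cm, from 0 to 8.81. In form: [{"rx": .., "ry": .., "rz": .., "dx": .., "dy": .., "dz": .., "gripper": ..}, ...]. A call has 1 to 8 rows; each row is the pose to reach, as a shift and turn from the pose commanded when the call began, along the tool's axes at that moment; what a row does not reach only later rows make up. A row lasts 1/10 s, in which the tool goes at most 50 mm and 8.59 degrees, less where a joint would pass 70% of its speed; a pose out of reach is approached as far as the arm can. A call with a gripper value outside its range is refused whole. The fingers move at their own pace and stop on an object; the grip force is fixed at half the most. Time passes only in rows, so rows that repeat a pose let the fingers close. It gives the time, the measured TCP pose, the force and the opening at its end, in the units of the state.
- sensors.sense(): the state, without advancing time (a new reading comes with each control period).
- camera(name): name is "scene" or "top" or "wrist"; returns (picture, depth): 480x640x3 uint8, red, green, blue; 480x640 float32, mm along the optical axis (not along the pixel's ray), 0 where there is no reading.
- camera_params(name): a dict with "vfov" (degrees; the focal length in pixels is half the picture's height over the tangent of half this angle, whatever the lens; pixels are square), "cx", "cy" (the principal point, pixels), "D" ([k1, k2, p1, p2, k3] as OpenCV has them; the pictures are not rectified), "origin" and "orientation" of the camera in the world. Camera axes: x right, y down, z forward; pixel columns grow to the right and rows downward; lengths in mm; the calibration is good to about 2 mm. A picture is of the moment at which its call begins: read the wrist's pose just before it. camera_params takes no time and is no camera call; for the wrist camera it gives the pose at the moment of the call.
- r.sign_off(): hands the job in, once; it reports no verdict.
The state is a dict: "t": time; "q": joint angles; "qd": joint speeds; "joint_torque": joint torques, N m; "tcp_pos": TCP position; "eef_rot": TCP orientation; "force": force on the tool from outside, world axes, zero at the start; "moment": the same for the moment, N m; "grip_width": opening from 0.0 (shut) to 1.0 (fully open).
Only numpy, scipy, OpenCV 4.12 (cv2) and the standard library are available. Lean on these libraries where they do the work, as an engineer would, in place of code of your own. Each camera call takes 0.05 s, during which the arm holds its last target. There are 200 camera calls.

### The job

Get the dark routing template locked in the jig: turn the red turn button well back out of the way, then nudge the template off the step, without lifting it off the jig, until its hole drops over the steel locating pin and it lies flat on the board. Swivel it square, its long edge up against the aluminium fence, and turn the red button fully back across it. Leave the sanding block, tape measure and screw jar alone.

Things in the scene. Friction and masses are not known exactly. Their poses are not given: they have to be found in the camera images.
- jig: Jig fixed to the table: a plywood board 15 mm thick carrying step, pin, fence and red turn button. Origin on the pin's axis at table height; x is the feed direction (from the step to the pin and past it), y points to the fence, z up. The board spans x -245 to +125 mm, y -130 to +85 mm.
- step_edge (a point): Middle of the top edge of the pale wooden step at its end next to the pin; axes as the jig's. The step's top is 12 mm above the board (27 mm above the table); it spans jig x -242 to -62 mm, y -125 to +80 mm.
- fence_face (a point): Middle of the foot of the aluminium fence's face, on the board, at jig x +82.5, y +48 mm; axes as the jig's. The fence runs along jig x from +50 to +115 mm and is 22 mm high above the board.
- pin (a point): Foot of the steel locating pin, on its axis, at the board's top (15 mm above the table); axes as the jig's. The pin is 18 mm in diameter for 5 mm, then tapers like a bullet to 8 mm at its tip, 12.5 mm above the board (so about level with the top of the step).
- template: Loose dark wooden plate 150 x 94 x 10 mm, 0.2 to 0.45 kg, with a 25 mm through hole ringed in brass; a thin white line on top runs from hole to nose. Origin: centre of the hole on the underside; x points to the nose, z up. It spans x -50 (tail) to +100 mm (nose), y -47 to +47 mm. It starts flat on the step, nose roughly along the jig's x.
- template_nose (a point): Centre of the template's nose end, underside. Pushed at its tail, the template rides from the step on to the pin's tip, tips nose down over the pin, and drops 12 mm when its hole comes over the pin; its tail then lies 12 mm past the step's edge, its top 2 mm below the step's top.
- turn_button (a joint): Angle of the red turn button, rad: 0 = closed at its stop, arm along the jig's +y, across the template's place; grows as the arm swings anticlockwise from above (first towards jig -x), to 2.2 at its other stop. Stays where left; takes about 2 N at the knob. Its arm clears the seated template by 3.5 mm but blocks one coming in.
- button_pivot (a point): Pivot of the turn button, at jig x +40, y -95 mm, at the arm's underside, 13.5 mm above the board, on a boss of radius 13 mm. The arm is 22 mm wide, 8 mm thick, and reaches 82 mm from the pivot.
- button_knob (a point): Middle (half height) of the upright black knob on the turn button's arm: 16 mm in diameter, 30 mm tall, 68 mm from the pivot; its foot is 36.5 mm and its top 66.5 mm above the table.
- sanding_block: Cork sanding block 60 x 100 x 31 mm, bystander. Origin at the centre of its underside.
- tape_measure: Orange and black tape measure 38 x 88 x 69 mm, bystander. Origin at the centre of its underside.
- screw_jar: Clear jar with a blue cap, 62 mm across, 77 mm tall, bystander. Origin at the centre of its underside.

How it is judged:
By the outcome, as a careful person would: the job done as asked, in the order asked, and still so for the second after the job is handed in, with the robot touching nothing.
It also fails if it takes over 72 s, if anything falls off the work surface, if the arm or the gripper's body presses on something with over 40 N, if the wrist force passes 120 N, or if a joint passes its speed limit or range.

## Working session

There is one attempt and no reset: what is moved stays moved. The work goes in short steps, Python scripts to look and compute and a shell command to move; the robot and the scene stay as the last step left them, time stands still between calls to the robot, and variables do not carry over. Pictures are saved under pics/ and viewed, about 8 in all and at most 12, crops included, and the job is handed in when it is done.

```bash
mkdir -p pics; cat > h.py <<'E'
import numpy as np, cv2
from bench import sensors, camera, camera_params, r
from scipy.spatial.transform import Rotation as R
def K(p):
    f=240/np.tan(np.radians(p['vfov']/2)); return np.array([[f,0,p['cx']],[0,f,p['cy']],[0,0,1.]])
def rot(p):
    o=np.array(p['orientation'],float); return o if o.shape==(3,3) else R.from_rotvec(o).as_matrix()
def pix2z(p,uv,z):
    "intersect pixels with plane at height z"
    n=cv2.undistortPoints(np.array(uv,float).reshape(-1,1,2),K(p),np.array(p['D'],float)).reshape(-1,2)
    d=np.c_[n,np.ones(len(n))]@rot(p).T; o=np.array(p['origin'])
    return o+d*((z-o[2])/d[:,2])[:,None]
def proj(p,X):
    Rm=rot(p); rv=cv2.Rodrigues(Rm.T)[0]; t=-Rm.T@np.array(p['origin'])
    return cv2.projectPoints(np.array(X,float).reshape(-1,1,3),rv,t,K(p),np.array(p['D'],float))[0].reshape(-1,2)
def shot(name,fn):
    p=camera_params(name); im,d=camera(name); cv2.imwrite('pics/'+fn,im[:,:,::-1]); np.save('pics/'+fn[:-4],d); return im,d,p
E
python3 - <<'E'
from h import *
for n in ['top','scene']:
    im,d,p=shot(n,n+'1.png'); print(n,p)
s=sensors.sense(); print(s)
E
```

```text
top {'vfov': 42.705351330245705, 'cx': 333.2198005714228, 'cy': 245.37142097913076, 'D': array([-0.06326899,  0.        ,  0.        ,  0.        ,  0.        ]), 'origin': array([ 540.50810033,  123.41333379, 1473.5040746 ]), 'orientation': array([-2.2074469 ,  2.16016144, -0.07700823])}
scene {'vfov': 54.30577832664726, 'cx': 329.90367903138264, 'cy': 244.12679851924457, 'D': array([0.00853614, 0.        , 0.        , 0.        , 0.        ]), 'origin': array([1233.4006681 ,  192.80868401,  823.97562972]), 'orientation': array([-1.73215677, -1.93978655,  0.66473708])}
{'t': 0.1, 'q': array([ 8.86710548e-01,  3.81144422e-01,  1.29815123e+00, -2.40778962e-05,
        1.46362123e+00, -2.15288267e-01]), 'qd': array([ 0.00024104, -0.00200956, -0.00150471, -0.00059794, -0.00167677,
       -0.00078826]), 'joint_torque': array([ 5.34274688e-03, -4.38649678e+01, -2.24914348e+01,  7.15361629e-02,
        3.41848203e-02, -1.04157384e-04]), 'tcp_pos': array([248.33573869, 490.46009852, 238.20241537]), 'eef_rot': array([-7.29527958e-01, -3.05514465e+00,  1.88930741e-03]), 'force': array([ 0.46806815, -0.18030644,  0.95475539]), 'moment': array([-0.00336729, -0.00611894, -0.02570236]), 'grip_width': 1.0019149151900502}
```

View pics/top1.png

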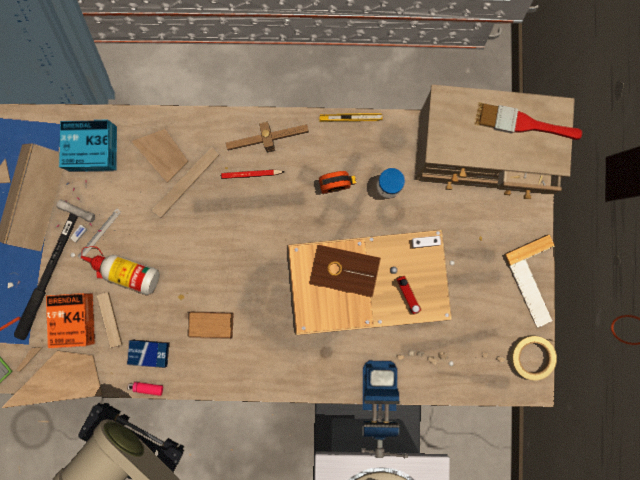

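View pics/scene1.png

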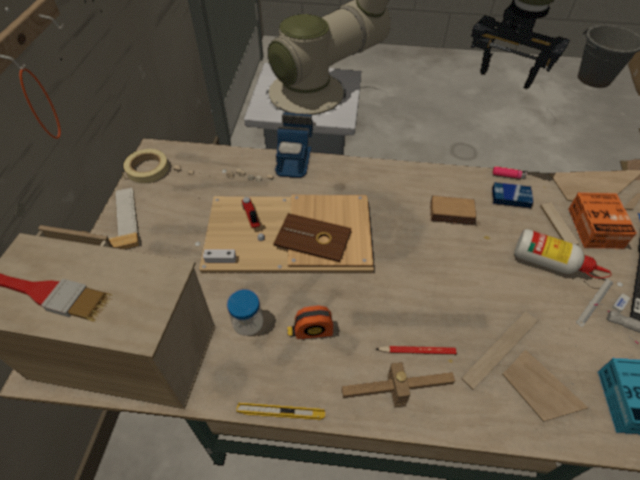

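```bash
python3 - <<'E'
import cv2
im=cv2.imread('pics/top1.png')[222:342,280:460]
cv2.imwrite('pics/top1c.png',cv2.resize(im,None,fx=4.4,fy=4.4,interpolation=cv2.INTER_CUBIC))
E
```

```text
(no output)
```

View pics/top1c.png

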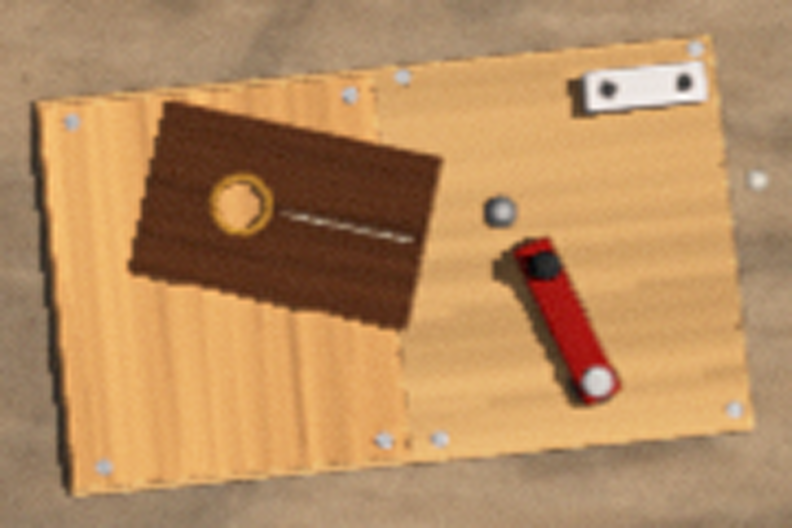

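```bash
cat >> h.py <<'E'
def fit2(J,W):
    "2D rigid W=Rj J+t"
    J=np.array(J,float);W=np.array(W,float);a=J-J.mean(0);b=W-W.mean(0)
    th=np.arctan2((a[:,0]*b[:,1]-a[:,1]*b[:,0]).sum(),(a*b).sum())
    c,s=np.cos(th),np.sin(th);Rm=np.array([[c,-s],[s,c]]);t=W.mean(0)-Rm@J.mean(0)
    return th,Rm,t,W-(J@Rm.T+t)
E
python3 - <<'E'
from h import *
p=camera_params('top')
c=lambda L:(np.array(L,float)+.5)/4.4-.5+[280,222]
g=lambda L,z:pix2z(p,c(L),z)[:,:2]
J=[[125,85],[125,-130],[-245,85],[-245,-130],[0,0],[40,-95]]
W=np.r_[g([[710,36],[752,430]],15),g([[38,102],[73,495]],17),g([[500,211]],27),g([[597,381]],40)]
th,Rm,t,res=fit2(J,W);print('jig',th,np.degrees(th),t,'\n',res.round(1))
T=[[-50,47],[100,47],[100,-47],[-50,-47],[0,0]]
WT=g([[168,101],[441,158],[405,329],[130,271],[241,204]],37)
a,Rt,tt,res=fit2(T,WT);print('tmpl',np.degrees(a),tt,'\n',res.round(1))
print('tmpl in jig',(tt-t)@Rm,np.degrees(a-th))
k=g([[545,264]],66.5)[0];v=t+Rm@[40,-95]
d=(k-v)@Rm;print('knob',k,'pivot',v,'r',np.hypot(*d),'ang',np.arctan2(-d[0],d[1]))
for q in (0,1,1.57,2.2): print(q,v+Rm@(68*np.array([-np.sin(q),np.cos(q)])))
# bystanders
for n,uv,z in [('tape',(336,181),69),('jar',(391,181),77),('block',(210,325),31),('vise',(380,378),60)]:
  w=pix2z(p,[uv],z)[0,:2]; print(n,w,(w-t)@Rm)
s=sensors.sense();print(R.from_rotvec(s['eef_rot']).as_matrix().round(3))
np.savez('jig.npz',th=th,Rm=Rm,t=t)
E
```

```text
jig -1.4530701321525281 -83.25478590885665 [590.51654096 -16.87797219] 
 [[-0.9  1.1]
 [ 0.1  1.6]
 [-1.4 -2.5]
 [ 1.4 -1.6]
 [ 0.3  1. ]
 [ 0.6  0.4]]
tmpl -100.76450882745148 [590.88621765 123.3726991 ] 
 [[-1.1 -0.7]
 [-0.4  0.6]
 [ 0.8  0.6]
 [ 0.3 -0.2]
 [ 0.3 -0.4]]
tmpl in jig [-139.23647404   16.84018281] -17.50972291859484
knob [562.34788589 -35.92639295] pivot [500.87228303 -67.75927543] r 69.22847792163971 ang 0.3600702585555597
0 [568.40160548 -59.77237309]
1 [530.63778508  -6.61996821]
1.57 [ 4.92939159e+02 -2.23614206e-01]
2.2 [454.6738195  -17.86236203]
tape [791.26849478 123.55313099] [-115.87986764  215.85666072]
jar [792.64953423  -2.96799912] [  9.92772677 202.36767173]
block [451.39496378 411.39555591] [-441.64958276  -87.85598532]
vise [341.68456452  13.5406613 ] [ -59.43450595 -243.53682527]
[[-0.892  0.452 -0.001]
 [ 0.452  0.892 -0.001]
 [ 0.    -0.001 -1.   ]]
```

```bash
cat >> h.py <<'E'
Z=np.load('jig.npz') if __import__('os').path.exists('jig.npz') else None
def j2w(x,y): return Z['Rm']@[x,y]+Z['t']
def go(xy,z,yaw=None,s=None):
    "rows values to reach world xy,z with tool y at world angle yaw deg (tool down); jaws symmetric not applied"
    s=s or sensors.sense(); M=R.from_rotvec(s['eef_rot'])
    d=M.inv().apply(np.array([*xy,z])-s['tcp_pos'])/10
    o=''
    if yaw is not None:
        y=np.radians(yaw); ty=np.array([np.cos(y),np.sin(y),0]); tz=np.array([0,0,-1.]); tx=np.cross(ty,tz)
        o=np.degrees((M.inv()*R.from_matrix(np.c_[tx,ty,tz])).as_rotvec()).round(1)
    print('dxyz cm',d.round(2),'rot',o)
E
python3 -c "
from h import *
go((562.3,-35.9),110,6.75)"
```

```text
dxyz cm [-51.79 -32.76  12.85] rot [-0.1  0.  56.4]
```

```bash
r='{"dx":-51.8,"dy":-32.8,"dz":10,"rz":56.4,"gripper":4.5}'; python3 -m crank '[{"dx":-51.8,"dy":-32.8,"dz":10,"rz":56.4,"gripper":4.5},{"dx":-51.8,"dy":-32.8,"dz":10,"rz":56.4,"gripper":4.5},{"dx":-51.8,"dy":-32.8,"dz":10,"rz":56.4,"gripper":4.5},{"dx":-51.8,"dy":-32.8,"dz":10,"rz":56.4,"gripper":4.5},{"dx":-51.8,"dy":-32.8,"dz":10,"rz":56.4,"gripper":4.5},{"dx":-51.8,"dy":-32.8,"dz":10,"rz":56.4,"gripper":4.5},{"dx":-51.8,"dy":-32.8,"dz":10,"rz":56.4,"gripper":4.5},{"dx":-51.8,"dy":-32.8,"dz":10,"rz":56.4,"gripper":4.5}]'; python3 -c "
from h import *
go((562.3,-35.9),110,6.75)"
```

```text
dxyz cm [-51.79 -32.76  12.85] rot [-0.1  0.  56.4]invalid input at $[0]: expected keys rx, ry, rz, dx, dy, dz, gripper
```

```bash
python3 -m crank '[{"rx":0,"ry":0,"rz":56.4,"dx":-51.8,"dy":-32.8,"dz":10,"gripper":4.5},{"rx":0,"ry":0,"rz":56.4,"dx":-51.8,"dy":-32.8,"dz":10,"gripper":4.5},{"rx":0,"ry":0,"rz":56.4,"dx":-51.8,"dy":-32.8,"dz":10,"gripper":4.5},{"rx":0,"ry":0,"rz":56.4,"dx":-51.8,"dy":-32.8,"dz":10,"gripper":4.5},{"rx":0,"ry":0,"rz":56.4,"dx":-51.8,"dy":-32.8,"dz":10,"gripper":4.5},{"rx":0,"ry":0,"rz":56.4,"dx":-51.8,"dy":-32.8,"dz":10,"gripper":4.5},{"rx":0,"ry":0,"rz":56.4,"dx":-51.8,"dy":-32.8,"dz":10,"gripper":4.5},{"rx":0,"ry":0,"rz":56.4,"dx":-51.8,"dy":-32.8,"dz":10,"gripper":4.5}]'; python3 -c "
from h import *
go((562.3,-35.9),110,6.75)"
```

```text
t: 0.9
tcp_pos: [451.2, 149.6, 174.0]
eef_rot: [-2.09, -2.345, 0.0]
force: [0.8, -0.2, 0.1]
grip_width: 0.511
dxyz cm [-19.7    8.91   6.4 ] rot [-0.  -0.  -0.2]
```

```bash
python3 -m crank '[{"rx":0,"ry":0,"rz":0,"dx":-19.7,"dy":8.9,"dz":6.4,"gripper":4.5},{"rx":0,"ry":0,"rz":0,"dx":-19.7,"dy":8.9,"dz":6.4,"gripper":4.5},{"rx":0,"ry":0,"rz":0,"dx":-19.7,"dy":8.9,"dz":6.4,"gripper":4.5},{"rx":0,"ry":0,"rz":0,"dx":-19.7,"dy":8.9,"dz":6.4,"gripper":4.5},{"rx":0,"ry":0,"rz":0,"dx":-19.7,"dy":8.9,"dz":6.4,"gripper":4.5},{"rx":0,"ry":0,"rz":0,"dx":-19.7,"dy":8.9,"dz":6.4,"gripper":4.5},{"rx":0,"ry":0,"rz":0,"dx":-19.7,"dy":8.9,"dz":6.4,"gripper":4.5}]'; python3 -c "
from h import *
s=sensors.sense(); print(s['tcp_pos'])
shot('wrist','w1.png'); p=camera_params('wrist')
print(p['origin'],proj(p,[[562.3,-35.9,66.5],[*j2w(0,0),27.5],s['tcp_pos'],[*j2w(50,48),15]]))
go((562.3,-35.9),44,6.75)"
```

```text
t: 1.6
tcp_pos: [561.7, -33.4, 110.0]
eef_rot: [-2.087, -2.347, 0.001]
force: [0.5, 0.4, -0.2]
grip_width: 0.509
[561.66054232 -33.39572369 109.99726054]
[553.67073209  46.38722271 256.72271383] [[319.44777647 269.28156239]
 [365.57423348 223.84797318]
 [318.2011402  302.46929956]
 [426.3237383  284.36721352]]
dxyz cm [-0.32  0.04  6.64] rot [-0. -0.  0.]
```

View pics/w1.png

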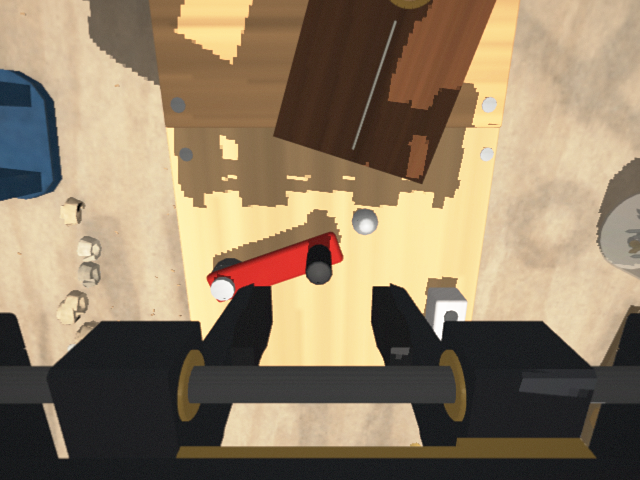

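```bash
python3 -m crank '[{"rx":0,"ry":0,"rz":0,"dx":-0.2,"dy":0,"dz":3.5,"gripper":4.5},{"rx":0,"ry":0,"rz":0,"dx":-0.2,"dy":0,"dz":6.5,"gripper":4.5},{"rx":0,"ry":0,"rz":0,"dx":-0.2,"dy":0,"dz":6.6,"gripper":1.2},{"rx":0,"ry":0,"rz":0,"dx":-0.2,"dy":0,"dz":6.6,"gripper":1.2},{"rx":0,"ry":0,"rz":0,"dx":-0.2,"dy":0,"dz":6.6,"gripper":1.2},{"rx":0,"ry":0,"rz":0,"dx":-0.2,"dy":0,"dz":6.6,"gripper":1.2},{"rx":0,"ry":0,"rz":0,"dx":-0.2,"dy":0,"dz":6.6,"gripper":1.2}]'
python3 -m crank '[{"rx":0,"ry":0,"rz":0,"dx":0.87,"dy":-0.4,"dz":0,"gripper":1.2},{"rx":0,"ry":0,"rz":0,"dx":1.72,"dy":-0.95,"dz":0,"gripper":1.2},{"rx":0,"ry":0,"rz":0,"dx":2.48,"dy":-1.63,"dz":0,"gripper":1.2},{"rx":0,"ry":0,"rz":0,"dx":3.14,"dy":-2.41,"dz":0,"gripper":1.2},{"rx":0,"ry":0,"rz":0,"dx":3.67,"dy":-3.28,"dz":0,"gripper":1.2},{"rx":0,"ry":0,"rz":0,"dx":4.06,"dy":-4.22,"dz":0,"gripper":1.2},{"rx":0,"ry":0,"rz":0,"dx":4.31,"dy":-5.21,"dz":0,"gripper":1.2}]'
```

```text
t: 2.35
tcp_pos: [560.6, -36.0, 45.8]
eef_rot: [-2.085, -2.348, 0.005]
force: [-11.4, -3.9, 8.0]
grip_width: 0.171
t: 3.05
tcp_pos: [508.5, 4.2, 46.3]
eef_rot: [2.084, 2.345, 0.015]
force: [8.9, 19.1, 0.5]
grip_width: 0.17
```

```bash
python3 -m crank '[{"rx":0,"ry":0,"rz":0,"dx":0.0,"dy":-1.02,"dz":0,"gripper":1.2},{"rx":0,"ry":0,"rz":0,"dx":-0.1,"dy":-2.04,"dz":0,"gripper":1.2},{"rx":0,"ry":0,"rz":0,"dx":-0.3,"dy":-3.03,"dz":0,"gripper":1.2},{"rx":0,"ry":0,"rz":0,"dx":-0.6,"dy":-3.99,"dz":0,"gripper":1.2},{"rx":0,"ry":0,"rz":0,"dx":-0.9,"dy":-4.6,"dz":0,"gripper":1.2},{"rx":0,"ry":0,"rz":0,"dx":-0.9,"dy":-4.6,"dz":0,"gripper":1.2},{"rx":0,"ry":0,"rz":0,"dx":-0.9,"dy":-4.6,"dz":0,"gripper":1.2}]'
python3 -c "
from h import *
s=sensors.sense();print(s['force'],(s['tcp_pos'][:2]-Z['t'])@Z['Rm'])"
```

```text
t: 3.75
tcp_pos: [461.1, -12.6, 45.9]
eef_rot: [2.086, 2.348, 0.003]
force: [-2.0, 5.8, 5.5]
grip_width: 0.173
[-2.01122441  5.76269624  5.53863875] [ -19.42189949 -128.01325513]
```

```bash
python3 -m crank '[{"rx":0,"ry":0,"rz":0,"dx":0,"dy":0,"dz":0,"gripper":5},{"rx":0,"ry":0,"rz":0,"dx":0,"dy":0,"dz":0,"gripper":5},{"rx":0,"ry":0,"rz":0,"dx":0,"dy":0,"dz":0,"gripper":5},{"rx":0,"ry":0,"rz":0,"dx":0,"dy":0,"dz":-3,"gripper":5},{"rx":0,"ry":0,"rz":0,"dx":0,"dy":0,"dz":-6,"gripper":5},{"rx":0,"ry":0,"rz":0,"dx":0,"dy":0,"dz":-6,"gripper":5}]'
python3 -c "
from h import *
go(j2w(-211,39.4),100,-10.8)"
```

```text
t: 4.35
tcp_pos: [462.5, -13.8, 107.4]
eef_rot: [2.083, 2.344, 0.004]
force: [0.4, 0.8, 0.4]
grip_width: 0.57
dxyz cm [19.29 16.61  0.79] rot [ 0.4  0.1 17.5]
```

```bash
python3 -m crank '[{"rx":0,"ry":0,"rz":17.5,"dx":19.3,"dy":16.6,"dz":0.5,"gripper":5},{"rx":0,"ry":0,"rz":17.5,"dx":19.3,"dy":16.6,"dz":0.5,"gripper":5},{"rx":0,"ry":0,"rz":17.5,"dx":19.3,"dy":16.6,"dz":0.5,"gripper":5},{"rx":0,"ry":0,"rz":17.5,"dx":19.3,"dy":16.6,"dz":0.5,"gripper":5},{"rx":0,"ry":0,"rz":17.5,"dx":19.3,"dy":16.6,"dz":0.5,"gripper":5},{"rx":0,"ry":0,"rz":17.5,"dx":19.3,"dy":16.6,"dz":0.5,"gripper":5},{"rx":0,"ry":0,"rz":17.5,"dx":19.3,"dy":16.6,"dz":0.5,"gripper":5},{"rx":0,"ry":0,"rz":17.5,"dx":19.3,"dy":16.6,"dz":0.5,"gripper":5}]'
python3 -c "
from h import *
s=sensors.sense(); shot('wrist','w2.png');shot('top','top2.png'); p=camera_params('wrist')
a=np.radians(-17.5);
print(s['tcp_pos'],(s['tcp_pos'][:2]-Z['t'])@Z['Rm'],proj(p,[[*j2w(-139.2-50*np.cos(a)-y*np.sin(a),16.8-50*np.sin(a)+y*np.cos(a)),37] for y in (47,-47)]))
go(j2w(-211,39.4),31,-10.8)"
```

```text
t: 5.15
tcp_pos: [602.5, 197.4, 98.4]
eef_rot: [-2.419, -2.003, 0.002]
force: [-0.6, -0.4, -0.3]
grip_width: 0.564
[602.50345926 197.39548485  98.42740068] [-211.38239747   37.07131833] [[396.00953879 288.93061551]
 [248.37743732 289.09749159]]
dxyz cm [0.1  0.22 6.81] rot [-0.1  0.  -0. ]
```

View pics/w2.png

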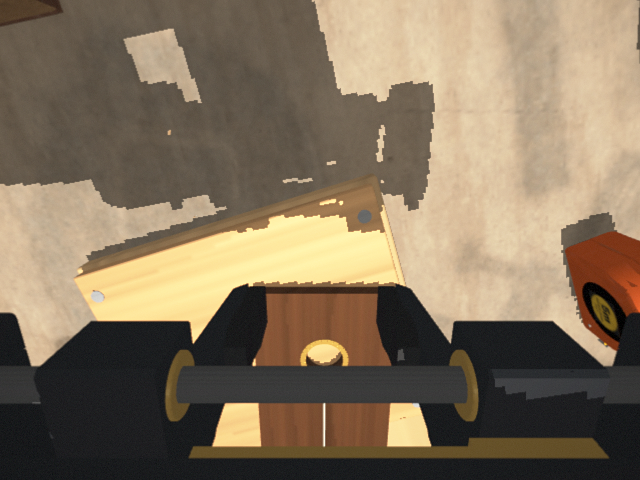

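```bash
python3 -m crank '[{"rx":0,"ry":0,"rz":0,"dx":0.1,"dy":0.2,"dz":4,"gripper":5},{"rx":0,"ry":0,"rz":0,"dx":0.1,"dy":0.2,"dz":6.8,"gripper":5},{"rx":0,"ry":0,"rz":0,"dx":0.1,"dy":0.2,"dz":6.8,"gripper":5},{"rx":0,"ry":0,"rz":0,"dx":-0.4,"dy":0.2,"dz":6.8,"gripper":5},{"rx":0,"ry":0,"rz":0,"dx":-0.9,"dy":0.2,"dz":6.8,"gripper":5},{"rx":0,"ry":0,"rz":0,"dx":-1.4,"dy":0.2,"dz":6.8,"gripper":5},{"rx":0,"ry":0,"rz":0,"dx":-1.9,"dy":0.2,"dz":6.8,"gripper":5},{"rx":0,"ry":0,"rz":0,"dx":-2.1,"dy":0.2,"dz":6.8,"gripper":5}]'
python3 -c "
from h import *
s=sensors.sense(); print(s['force'],(s['tcp_pos'][:2]-Z['t'])@Z['Rm'])
go(j2w(-128.8,21.2),31,-5.5)
go(j2w(-58.5,7.2),31,-0.25)"
```

```text
t: 6.05
tcp_pos: [601.4, 176.5, 31.9]
eef_rot: [2.421, 2.003, 0.002]
force: [0.6, 3.3, 1.6]
grip_width: 0.566
[0.60303102 3.25099994 1.55654005] [-190.81206731   33.49720126]
dxyz cm [-6.28  0.7   0.08] rot [ 0.1 -0.1 -5.3]
dxyz cm [-13.41   1.48   0.08] rot [  0.1  -0.1 -10.5]
```

```bash
python3 -m crank '[{"rx":0,"ry":0,"rz":-0.7,"dx":-0.8,"dy":0.1,"dz":0,"gripper":5},{"rx":0,"ry":0,"rz":-1.4,"dx":-1.6,"dy":0.2,"dz":0,"gripper":5},{"rx":0,"ry":0,"rz":-2.1,"dx":-2.4,"dy":0.3,"dz":0,"gripper":5},{"rx":0,"ry":0,"rz":-2.8,"dx":-3.2,"dy":0.4,"dz":0,"gripper":5},{"rx":0,"ry":0,"rz":-3.5,"dx":-4.0,"dy":0.5,"dz":0,"gripper":5},{"rx":0,"ry":0,"rz":-4.1,"dx":-4.8,"dy":0.6,"dz":0,"gripper":5},{"rx":0,"ry":0,"rz":-4.8,"dx":-5.6,"dy":0.65,"dz":0,"gripper":5},{"rx":0,"ry":0,"rz":-5.4,"dx":-6.3,"dy":0.7,"dz":0,"gripper":5}]'
python3 -c "
from h import *
s=sensors.sense(); print(s['force'],(s['tcp_pos'][:2]-Z['t'])@Z['Rm'])
shot('top','top3.png');shot('wrist','w3.png');shot('scene','scene3.png')
go(j2w(-58.5,7.2),31,-0.25)
im=cv2.imread('pics/scene3.png')[170:290,190:390]
a=cv2.resize(im,None,fx=4,fy=4,interpolation=cv2.INTER_CUBIC)
cv2.imwrite('pics/s3c.png',a)"
```

```text
t: 6.85
tcp_pos: [596.4, 113.1, 31.7]
eef_rot: [2.322, 2.116, 0.001]
force: [-0.1, 5.1, 4.3]
grip_width: 0.566
[-0.06812625  5.05793264  4.26350982] [-128.43044422   21.08909535]
dxyz cm [-7.08  0.14  0.02] rot [-0.   0.1 -5.1]
```

View pics/s3c.png

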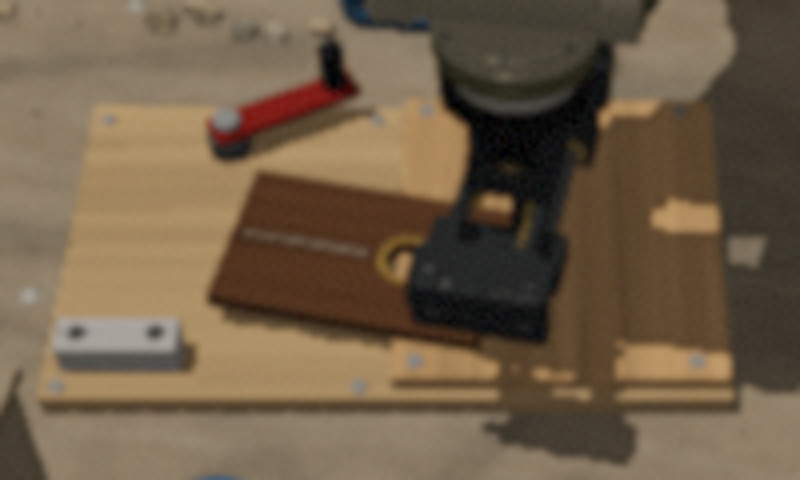

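```bash
python3 -m crank '[{"rx":0,"ry":0,"rz":-0.4,"dx":-0.6,"dy":0,"dz":0,"gripper":5},{"rx":0,"ry":0,"rz":-0.8,"dx":-1.2,"dy":0,"dz":0,"gripper":5},{"rx":0,"ry":0,"rz":-1.2,"dx":-1.8,"dy":0,"dz":0,"gripper":5},{"rx":0,"ry":0,"rz":-1.6,"dx":-2.4,"dy":0.05,"dz":0,"gripper":5},{"rx":0,"ry":0,"rz":-2.0,"dx":-3.0,"dy":0.05,"dz":0,"gripper":5},{"rx":0,"ry":0,"rz":-2.5,"dx":-3.5,"dy":0.1,"dz":0,"gripper":5},{"rx":0,"ry":0,"rz":-3,"dx":-4.0,"dy":0.1,"dz":0,"gripper":5},{"rx":0,"ry":0,"rz":-3,"dx":-4.2,"dy":0.1,"dz":0,"gripper":5}]'
python3 -c "
from h import *
p=camera_params('scene')
w=pix2z(p,np.array([[404,260],[212,300],[258,173]])/4+[190,170],37)[:,:2];print('at shot: hole,nose+y,nose-y',(w-Z['t'])@Z['Rm'])
s=sensors.sense(); print(s['force'],(s['tcp_pos'][:2]-Z['t'])@Z['Rm'])
shot('scene','scene4.png')
go(j2w(-58.5,7.2),31,-0.25)
im=cv2.imread('pics/scene4.png')[170:290,190:390]
a=cv2.resize(im,None,fx=4,fy=4,interpolation=cv2.INTER_CUBIC)
cv2.imwrite('pics/s4c.png',a)"
```

```text
t: 7.8
tcp_pos: [593.5, 71.2, 31.5]
eef_rot: [2.266, 2.175, 0.0]
force: [0.2, 2.7, 0.0]
grip_width: 0.567
at shot: hole,nose+y,nose-y [[-67.05769145   8.43371873]
 [ 34.41964955  36.59341228]
 [ 18.14297546 -55.39625171]]
[0.19965279 2.67112467 0.03995534] [-87.1219681   13.27593611]
dxyz cm [-2.91 -0.15  0.04] rot [ 0.   0.  -2.1]
```

View pics/s4c.png

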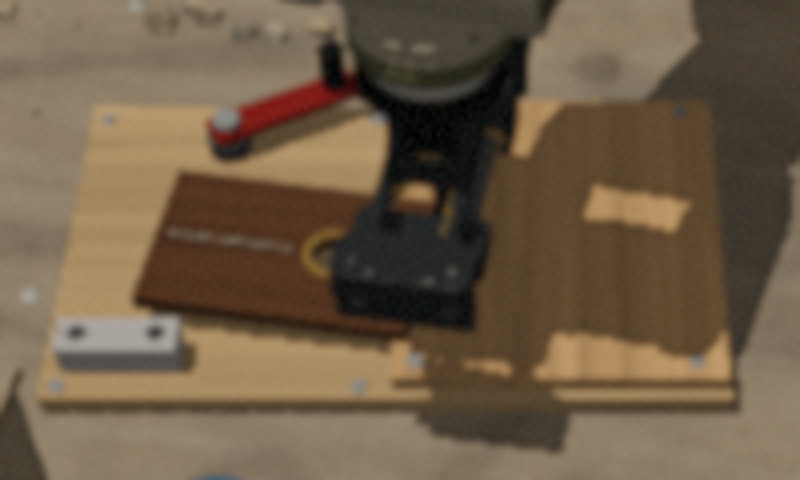

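```bash
python3 -m crank '[{"rx":0,"ry":0,"rz":-0.3,"dx":-0.4,"dy":0,"dz":0,"gripper":5},{"rx":0,"ry":0,"rz":-0.6,"dx":-0.8,"dy":0,"dz":0,"gripper":5},{"rx":0,"ry":0,"rz":-0.9,"dx":-1.2,"dy":0,"dz":0,"gripper":5},{"rx":0,"ry":0,"rz":-1.2,"dx":-1.6,"dy":-0.05,"dz":0,"gripper":5},{"rx":0,"ry":0,"rz":-1.5,"dx":-2.0,"dy":-0.1,"dz":0,"gripper":5},{"rx":0,"ry":0,"rz":-1.8,"dx":-2.3,"dy":-0.1,"dz":0,"gripper":5},{"rx":0,"ry":0,"rz":-2,"dx":-2.6,"dy":-0.1,"dz":0,"gripper":5},{"rx":0,"ry":0,"rz":-2,"dx":-2.8,"dy":-0.1,"dz":0,"gripper":5}]'
cat >> h.py <<'E'
def cloud(d,p):
    "world xyz per pixel"
    v,u=np.mgrid[0:480,0:640]; n=cv2.undistortPoints(np.c_[u.ravel(),v.ravel()].astype(float).reshape(-1,1,2),K(p),np.array(p['D'],float)).reshape(-1,2)
    return ((np.c_[n,np.ones(len(n))]*d.reshape(-1,1))@rot(p).T+p['origin']).reshape(480,640,3)
def tmpl_h(im,d,p):
    "dark brown pixels: plane z fit in jig axes; returns coefs (z0 at jig 0,0; slope x,y)"
    C=cloud(d,p); j=(C[...,:2]-Z['t'])@Z['Rm']; b=im.astype(int)
    m=(j[...,0]>-60)&(j[...,0]<125)&(abs(j[...,1])<70)&(d>0)&(b[...,0]>b[...,2]*1.6)&(b[...,0]<130)&(b[...,1]<b[...,0]*.72)&(C[...,2]<70)
    A=np.c_[np.ones(m.sum()),j[m]]; z=C[...,2][m]
    for _ in range(4):
        c=np.linalg.lstsq(A,z,rcond=None)[0]; k=abs(z-A@c)<4; A,z=A[k],z[k]
    return c.round(3),len(z),z.std(),m
E
python3 -c "
from h import *
s=sensors.sense(); print(s['force'],(s['tcp_pos'][:2]-Z['t'])@Z['Rm'])
im,d,p=shot('scene','scene5.png')
print(tmpl_h(im,d,p)[:3])
im=cv2.imread('pics/scene4.png')[:,:,::-1]; print('before',tmpl_h(im,np.load('pics/scene4.npy'),p)[:3])
go(j2w(-58.5,7.2),31,-0.25)"
```

```text
t: 8.65
tcp_pos: [591.2, 43.3, 31.3]
eef_rot: [2.228, 2.214, -0.0]
force: [-0.4, -0.0, -0.6]
grip_width: 0.563
[-0.42471518 -0.01294538 -0.58187493] [-59.64220464   7.74914078]
(array([2.4965e+01, 3.0000e-03, 1.0000e-03]), 1370, np.float64(1.4411971524035283))
before (array([ 3.7524e+01,  2.0000e-03, -1.0000e-03]), 1413, np.float64(1.403284873028248))
dxyz cm [-0.11 -0.04  0.03] rot [-0.   0.  -0.1]
```

```bash
python3 -m crank '[{"rx":0,"ry":0,"rz":0,"dx":0.5,"dy":0,"dz":-3,"gripper":5},{"rx":0,"ry":0,"rz":0,"dx":0.5,"dy":0,"dz":-6,"gripper":0},{"rx":0,"ry":0,"rz":0,"dx":0.5,"dy":0,"dz":-7,"gripper":0},{"rx":0,"ry":0,"rz":0,"dx":0.5,"dy":0,"dz":-7,"gripper":0}]'
python3 -c "
from h import *
im,d,p=shot('scene','scene6.png')
im=cv2.imread('pics/scene6.png')[170:290,190:390]
cv2.imwrite('pics/s6c.png',cv2.resize(im,None,fx=4,fy=4,interpolation=cv2.INTER_CUBIC))
go(j2w(76,-98),90,6.75)"
```

```text
t: 9.1
tcp_pos: [591.7, 48.7, 102.3]
eef_rot: [2.227, 2.213, 0.002]
force: [-0.1, -0.5, -0.5]
grip_width: 0.315
dxyz cm [-15.32  -8.8    1.1 ] rot [ 0.   0.  -7.1]
```

View pics/s6c.png

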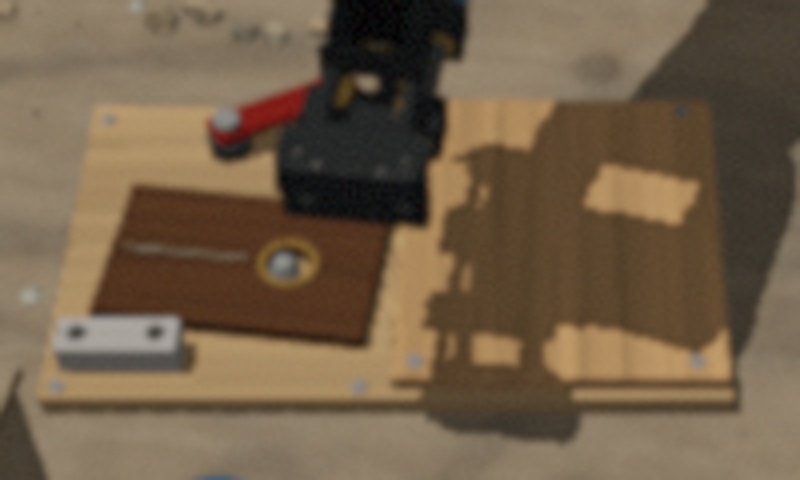

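```bash
python3 -m crank '[{"rx":0,"ry":0,"rz":-7.1,"dx":-15.3,"dy":-8.8,"dz":1,"gripper":0},{"rx":0,"ry":0,"rz":-7.1,"dx":-15.3,"dy":-8.8,"dz":1,"gripper":0},{"rx":0,"ry":0,"rz":-7.1,"dx":-15.3,"dy":-8.8,"dz":1,"gripper":0},{"rx":0,"ry":0,"rz":-7.1,"dx":-15.3,"dy":-8.8,"dz":1,"gripper":0},{"rx":0,"ry":0,"rz":-7.1,"dx":-15.3,"dy":-8.8,"dz":1,"gripper":0},{"rx":0,"ry":0,"rz":-7.1,"dx":-15.3,"dy":-8.8,"dz":1,"gripper":0}]'
python3 -c "
from h import *
go(j2w(76,-98),20.5,6.75); go(j2w(76,-70),20.5,6.75); print(sensors.sense()['grip_width'])"
```

```text
t: 9.75
tcp_pos: [501.9, -103.6, 90.3]
eef_rot: [-2.087, -2.345, 0.001]
force: [0.3, -0.2, 0.1]
grip_width: 0.005
dxyz cm [-0.04  0.03  6.98] rot [-0.1 -0.1 -0.1]
dxyz cm [-0.03  2.83  6.98] rot [-0.1 -0.1 -0.1]
0.004917979470122076
```

```bash
python3 -m crank '[{"rx":0,"ry":0,"rz":0,"dx":0,"dy":0,"dz":4,"gripper":0},{"rx":0,"ry":0,"rz":0,"dx":0,"dy":0,"dz":6.9,"gripper":0},{"rx":0,"ry":0,"rz":0,"dx":0,"dy":0.6,"dz":6.9,"gripper":0},{"rx":0,"ry":0,"rz":0,"dx":0,"dy":1.1,"dz":6.9,"gripper":0},{"rx":0,"ry":0,"rz":0,"dx":0,"dy":1.6,"dz":6.9,"gripper":0},{"rx":0,"ry":0,"rz":0,"dx":0,"dy":2.0,"dz":6.9,"gripper":0},{"rx":0,"ry":0,"rz":0,"dx":0,"dy":2.4,"dz":6.9,"gripper":0},{"rx":0,"ry":0,"rz":0,"dx":0,"dy":2.6,"dz":6.9,"gripper":0}]'
python3 -c "
from h import *
s=sensors.sense(); print(s['force'],(s['tcp_pos'][:2]-Z['t'])@Z['Rm'])"
```

```text
t: 10.55
tcp_pos: [528.8, -100.6, 22.9]
eef_rot: [2.086, 2.347, 0.001]
force: [0.3, -0.2, -0.3]
grip_width: 0.005
[ 0.26406565 -0.19104972 -0.27334402] [ 75.88340727 -71.15018956]
```

```bash
python3 -m crank '[{"rx":0,"ry":0,"rz":0,"dx":0,"dy":0,"dz":0.15,"gripper":0},{"rx":0,"ry":0,"rz":0,"dx":0,"dy":0.3,"dz":0.15,"gripper":0},{"rx":0,"ry":0,"rz":0,"dx":0,"dy":0.6,"dz":0.15,"gripper":0}]'
python3 -m crank '[{"rx":0,"ry":0,"rz":0,"dx":0,"dy":0.2,"dz":0,"gripper":0},{"rx":0,"ry":0,"rz":0,"dx":0,"dy":0.2,"dz":0,"gripper":0}]'
python3 -c "
from h import *
s=sensors.sense(); print(s['force'],(s['tcp_pos'][:2]-Z['t'])@Z['Rm'])
im,d,p=shot('scene','scene7.png')
im=cv2.imread('pics/scene7.png')[170:290,190:390]
cv2.imwrite('pics/s7c.png',cv2.resize(im,None,fx=4,fy=4,interpolation=cv2.INTER_CUBIC))"
```

```text
t: 10.85
tcp_pos: [533.1, -100.5, 21.1]
eef_rot: [-2.086, -2.347, 0.004]
force: [-9.6, -8.5, 5.7]
grip_width: 0.004
t: 11.05
tcp_pos: [534.7, -100.9, 21.1]
eef_rot: [-2.086, -2.347, 0.005]
force: [-8.3, -8.6, 6.7]
grip_width: 0.001
[-8.30844955 -8.58874709  6.71040245] [ 76.87560685 -65.25641064]
```

View pics/s7c.png

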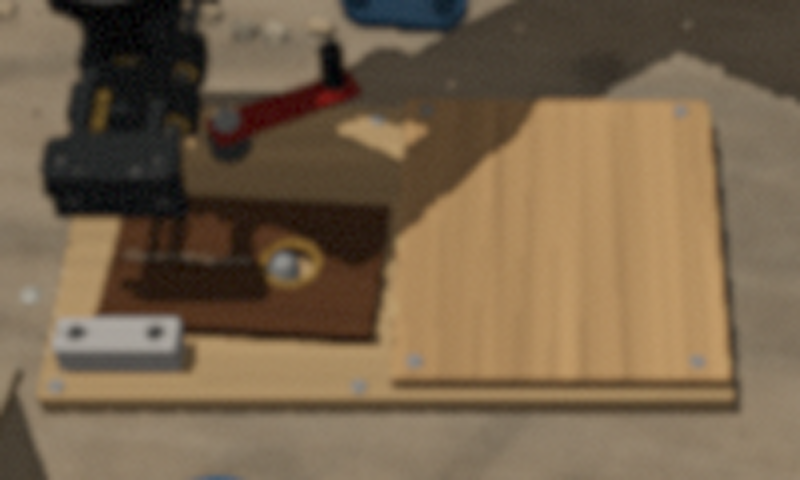

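```bash
python3 -c "
from h import *
p=camera_params('scene')
w=pix2z(p,(np.array([[388,208],[376,340],[190,333],[123,257],[250,261],[120,204]])+.5)/4-.5+[190,170],25)[:,:2];j=(w-Z['t'])@Z['Rm'];print(j)
f=lambda a,b:np.degrees(np.arctan2(*(j[b]-j[a])[::-1]))
print('edge yaw',f(1,2),'line yaw',180+f(4,3) if f(4,3)<-90 else f(4,3),'tail',f(0,1)-90)
im=cv2.imread('pics/scene7.png')[:,:,::-1]
print(tmpl_h(im,np.load('pics/scene7.npy'),p)[:3])"
```

```text
[[-54.50684722 -40.99306495]
 [-52.54400543  53.20928407]
 [ 47.24568679  48.66211658]
 [ 90.15587318  -4.32146659]
 [ 19.86659268  -1.65302449]
 [ 97.12715246 -43.42098973]]
edge yaw -2.609021043304444 line yaw -2.1741164720852715 tail -1.1936674618497705
(array([2.5093e+01, 2.0000e-03, 1.0000e-03]), 1778, np.float64(1.4532887340630276))
```

```bash
python3 -m crank '[{"rx":0,"ry":0,"rz":0,"dx":0,"dy":0.15,"dz":-0.1,"gripper":0},{"rx":0,"ry":0,"rz":0,"dx":0,"dy":0.3,"dz":-0.1,"gripper":0},{"rx":0,"ry":0,"rz":0,"dx":0,"dy":0.3,"dz":-0.1,"gripper":0}]'
cat > chk.py <<'E'
from h import *
import sys
s=sensors.sense(); print(s['force'],(s['tcp_pos'][:2]-Z['t'])@Z['Rm'])
im,d,p=shot('scene',sys.argv[1]+'.png')
# straight edges of template: fit in metric rectified jig view (plane z=25, 3 px/mm)
xs,ys=np.meshgrid(np.arange(-70,130,1/3),np.arange(-75,75,1/3))
P=np.c_[xs.ravel(),ys.ravel()]@Z['Rm'].T+Z['t']
uv=proj(p,np.c_[P,np.full(len(P),25.)]).astype(np.float32).reshape(*xs.shape,2)
rec=cv2.remap(im,uv[...,0],uv[...,1],cv2.INTER_CUBIC)[::-1]
cv2.imwrite('pics/'+sys.argv[1]+'r.png',rec[:,:,::-1])
print(tmpl_h(im,d,p)[:3])
E
python3 chk.py s8
```

```text
t: 11.4
tcp_pos: [538.1, -100.1, 21.9]
eef_rot: [-2.086, -2.347, 0.004]
force: [-5.7, -5.3, 3.9]
grip_width: 0.006
[-5.73174866 -5.31654546  3.88036886] [ 76.53627193 -61.82861576]
(array([2.5132e+01, 1.0000e-03, 0.0000e+00]), 1739, np.float64(1.44574295848455))
```

View pics/s8r.png

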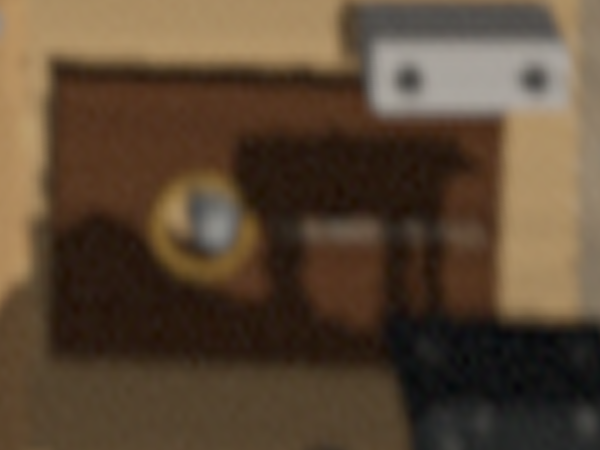

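```bash
python3 -m crank '[{"rx":0,"ry":0,"rz":0,"dx":0,"dy":0.15,"dz":0,"gripper":0},{"rx":0,"ry":0,"rz":0,"dx":0,"dy":0.15,"dz":0,"gripper":0}]'
python3 -c "
from h import *
s=sensors.sense(); print((s['tcp_pos'][:2]-Z['t'])@Z['Rm'])"
python3 -m crank '[{"rx":0,"ry":0,"rz":0,"dx":0,"dy":0.15,"dz":0,"gripper":0},{"rx":0,"ry":0,"rz":0,"dx":0,"dy":0.15,"dz":0,"gripper":0}]'
python3 chk.py s9
```

```text
t: 11.65
tcp_pos: [539.3, -100.3, 22.0]
eef_rot: [-2.086, -2.347, 0.005]
force: [-7.2, -7.6, 5.5]
grip_width: 0.005
[ 76.86434482 -60.71221267]
t: 11.85
tcp_pos: [540.5, -100.5, 22.0]
eef_rot: [-2.086, -2.347, 0.006]
force: [-8.6, -9.7, 5.3]
grip_width: 0.004
[-8.61291488 -9.74849391  5.30410143] [ 77.12226691 -59.48733772]
(array([ 2.5118e+01,  1.0000e-03, -1.0000e-03]), 1746, np.float64(1.446108702759257))
```

```bash
cat > yaw.py <<'E'
from h import *
import sys
def edge(gray,p,z,xs,y0,y1,sgn):
    "along jig y from y0 to y1 strongest gradient of sign sgn at each x; robust line fit -> angle deg, y at x=0, resid"
    ys=np.arange(y0,y1,.2); out=[]
    for x in xs:
        P=np.c_[np.full(len(ys),x),ys]@Z['Rm'].T+Z['t']
        uv=proj(p,np.c_[P,np.full(len(P),z)]).astype(np.float32)
        g=cv2.GaussianBlur(cv2.remap(gray,uv[:,0].reshape(1,-1),uv[:,1].reshape(1,-1),cv2.INTER_LINEAR),(9,1),0)[0].astype(float)
        out.append(ys[np.argmax(np.gradient(g)*sgn)])
    out=np.array(out); vx,vy,a,b=cv2.fitLine(np.c_[xs,out].astype(np.float32),cv2.DIST_WELSCH,0,.01,.01).ravel()
    return round(float(np.degrees(np.arctan(vy/vx))),2),round(float(b-a*vy/vx),1),round(float(np.median(abs(out-b-(xs-a)*vy/vx))),2)
for a in sys.argv[1:]:
    cam='top' if a.startswith('top') else 'scene'; p=camera_params(cam)
    im=cv2.imread('pics/%s.png'%a)[:,:,2]
    print(a,'tmpl +y',edge(im,p,25,np.arange(-42,40,2.),38,62,1),'tmpl -y',edge(im,p,25,np.arange(-40,25,2.),-62,-36,-1),'board +y',edge(im,p,15,np.arange(-30,118,3.),78,92,-1))
E
python3 yaw.py scene6 scene7 s8 s9
```

```text
scene6 tmpl +y (-7.91, 51.8, 0.52) tmpl -y (11.99, -54.9, 1.65) board +y (0.06, 84.6, 0.14)
scene7 tmpl +y (-4.27, 52.0, 0.65) tmpl -y (-3.21, -47.4, 0.47) board +y (0.08, 84.5, 0.18)
s8 tmpl +y (-0.07, 52.4, 0.21) tmpl -y (-2.33, -47.7, 1.17) board +y (0.12, 84.4, 0.16)
s9 tmpl +y (0.01, 52.4, 0.4) tmpl -y (1.56, -47.8, 0.32) board +y (0.15, 84.5, 0.14)
```

```bash
python3 -m crank '[{"rx":0,"ry":0,"rz":0,"dx":0,"dy":-1,"dz":0,"gripper":0},{"rx":0,"ry":0,"rz":0,"dx":0,"dy":-2,"dz":0,"gripper":0},{"rx":0,"ry":0,"rz":0,"dx":0,"dy":-2,"dz":-4,"gripper":0},{"rx":0,"ry":0,"rz":0,"dx":0,"dy":-3,"dz":-8,"gripper":4},{"rx":0,"ry":0,"rz":0,"dx":4.9,"dy":-6.9,"dz":-8.5,"gripper":4},{"rx":0,"ry":0,"rz":0,"dx":9.7,"dy":-6.9,"dz":-8.5,"gripper":4},{"rx":0,"ry":0,"rz":0,"dx":9.7,"dy":-6.9,"dz":-8.5,"gripper":4}]'
python3 chk.py s10; python3 -c "
from h import *
shot('top','top10.png')
a=cv2.imread('pics/top10.png')[222:342,280:460]; b=cv2.imread('pics/s10r.png')
a=cv2.resize(a[20:105,60:180],None,fx=5,fy=5,interpolation=cv2.INTER_CUBIC)[:,:]
a=cv2.resize(a,(395,280)); b=cv2.resize(b,(395,296))
cv2.imwrite('pics/both10.png',np.vstack([a,b]))
s=sensors.sense()
go(j2w(-19.4,-128),45,6.75)"; python3 yaw.py s10 top10
```

```text
t: 12.6
tcp_pos: [459.3, -7.3, 107.2]
eef_rot: [-2.083, -2.349, -0.0]
force: [-0.4, -0.8, 0.4]
grip_width: 0.342
[-0.3829055  -0.77220153  0.43161238] [ -24.92041945 -129.20140796]
(array([ 2.508e+01,  2.000e-03, -0.000e+00]), 1854, np.float64(1.425487875631032))
dxyz cm [-0.3  -0.07  6.2 ] rot [ 0.  -0.   0.1]
s10 tmpl +y (0.39, 52.3, 0.33) tmpl -y (0.03, -48.2, 0.23) board +y (0.09, 84.5, 0.15)
top10 tmpl +y (0.33, 47.0, 0.5) tmpl -y (-8.26, -43.9, 6.52) board +y (0.04, 83.9, 0.51)
```

View pics/both10.png

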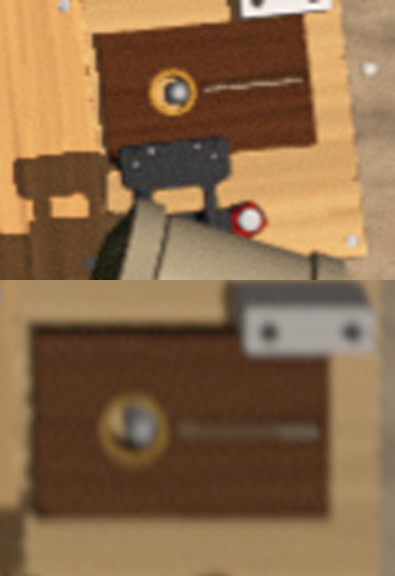

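```bash
python3 -c "
import sys; sys.argv=['x']
from yaw import *
for n in ['top10','top3']:
    p=camera_params('top'); im=cv2.imread('pics/%s.png'%n)
    g=im[:,:,0]
    print(n,'fence near edge z37',edge(g,p,37,np.arange(56,94,2.),38,58,1),'far edge',edge(g,p,37,np.arange(56,110,2.),60,85,-1))
im=cv2.imread('pics/top10.png')
for c in range(3): print(c,edge(im[:,:,c],camera_params('top'),25,np.arange(-42,44,2.),38,58,1))
print('tail/nose x:')
p=camera_params('top');xs=np.arange(-60,110,.5)
for y in (-20,0,20,30):
    P=np.c_[xs,np.full(len(xs),y)]@Z['Rm'].T+Z['t'];uv=proj(p,np.c_[P,np.full(len(P),25.)]).astype(np.float32)
    v=cv2.remap(im[:,:,2],uv[:,0].reshape(1,-1),uv[:,1].reshape(1,-1),1)[0].astype(float);g=np.gradient(v);print(y,xs[:60][np.argmin(g[:60])],xs[-60:][np.argmax(g[-60:])])
"
```

```text
top10 fence near edge z37 (-0.22, 48.5, 0.29) far edge (-0.56, 70.1, 0.47)
top3 fence near edge z37 (-0.18, 48.6, 0.3) far edge (-0.23, 69.4, 0.42)
0 (-0.18, 47.0, 0.46)
1 (0.18, 47.1, 0.48)
2 (0.26, 47.1, 0.51)
tail/nose x:
-20 -57.5 95.5
0 -57.5 95.5
20 -55.5 94.5
30 -57.0 95.5
```

```bash
python3 -c "
from h import *
s=sensors.sense(); print(s['q'])
go(j2w(78,-74),100,-83.25);go(j2w(78,-74),100,96.75)"
```

```text
[-2.78301624e-01  3.83516451e-01  1.73686715e+00  7.63523908e-05
  1.02108940e+00 -3.98337953e-01]
dxyz cm [-10.05   5.31   0.7 ] rot [ 0.  -0.  90.1]
dxyz cm [-10.05   5.31   0.7 ] rot [  0.    0.  -89.9]
```

```bash
python3 -m crank '[{"rx":0,"ry":0,"rz":90,"dx":-10,"dy":5.3,"dz":0,"gripper":0},{"rx":0,"ry":0,"rz":90,"dx":-10,"dy":5.3,"dz":0,"gripper":0},{"rx":0,"ry":0,"rz":90,"dx":-10,"dy":5.3,"dz":0,"gripper":0},{"rx":0,"ry":0,"rz":90,"dx":-10,"dy":5.3,"dz":0,"gripper":0},{"rx":0,"ry":0,"rz":90,"dx":-10,"dy":5.3,"dz":0,"gripper":0},{"rx":0,"ry":0,"rz":90,"dx":-10,"dy":5.3,"dz":0,"gripper":0},{"rx":0,"ry":0,"rz":90,"dx":-10,"dy":5.3,"dz":0,"gripper":0},{"rx":0,"ry":0,"rz":90,"dx":-10,"dy":5.3,"dz":0,"gripper":0}]' >/dev/null
python3 -c "
from h import *
go(j2w(78,-74),50,-83.25)"
```

```text
dxyz cm [ 0.06 -0.24  5.64] rot [ 0.   0.  20.8]
```

```bash
python3 -m crank '[{"rx":0,"ry":0,"rz":20.8,"dx":0,"dy":-0.2,"dz":1,"gripper":0},{"rx":0,"ry":0,"rz":20.8,"dx":0,"dy":-0.2,"dz":3,"gripper":0},{"rx":0,"ry":0,"rz":20.8,"dx":0,"dy":-0.2,"dz":5.6,"gripper":0},{"rx":0,"ry":0,"rz":20.8,"dx":0,"dy":-0.2,"dz":5.6,"gripper":0}]' >/dev/null
python3 -c "
from h import *
go(j2w(78,-74),20.5,-83.25);go(j2w(78,-60),20.5,-83.25)"
```

```text
dxyz cm [0.2  0.05 2.76] rot [-0.2  0.3  0.3]
dxyz cm [1.6  0.06 2.75] rot [-0.2  0.3  0.3]
```

Down, then forward in small steps, watching the force.

```bash
python3 -m crank '[{"rx":0,"ry":0,"rz":0,"dx":0.1,"dy":0,"dz":2.7,"gripper":0},{"rx":0,"ry":0,"rz":0,"dx":0.1,"dy":0,"dz":2.7,"gripper":0},{"rx":0,"ry":0,"rz":0,"dx":0.6,"dy":0,"dz":2.7,"gripper":0},{"rx":0,"ry":0,"rz":0,"dx":1.0,"dy":0,"dz":2.7,"gripper":0},{"rx":0,"ry":0,"rz":0,"dx":1.3,"dy":0,"dz":2.7,"gripper":0},{"rx":0,"ry":0,"rz":0,"dx":1.3,"dy":0,"dz":2.7,"gripper":0}]' | grep -E 'pos|force'
python3 -m crank '[{"rx":0,"ry":0,"rz":0,"dx":0.15,"dy":0,"dz":0,"gripper":0},{"rx":0,"ry":0,"rz":0,"dx":0.15,"dy":0,"dz":0,"gripper":0}]'| grep -E 'pos|force'
python3 -m crank '[{"rx":0,"ry":0,"rz":0,"dx":0.15,"dy":0,"dz":0,"gripper":0},{"rx":0,"ry":0,"rz":0,"dx":0.15,"dy":0,"dz":0,"gripper":0}]'| grep -E 'pos|force'
python3 -c "
from h import *
s=sensors.sense(); print((s['tcp_pos'][:2]-Z['t'])@Z['Rm'])"
```

```text
tcp_pos: [539.2, -100.5, 24.6]
force: [-0.1, -0.4, 0.5]
tcp_pos: [540.0, -100.2, 24.1]
force: [0.3, 0.0, -0.3]
tcp_pos: [541.4, -100.0, 23.9]
force: [0.9, 0.3, 0.5]
[ 76.80312489 -58.51882701]
```

```bash
python3 -m crank '[{"rx":0,"ry":0,"rz":0,"dx":-0.5,"dy":0,"dz":0,"gripper":0},{"rx":0,"ry":0,"rz":0,"dx":-0.5,"dy":0,"dz":0.4,"gripper":0},{"rx":0,"ry":0,"rz":0,"dx":-0.5,"dy":0,"dz":0.4,"gripper":0},{"rx":0,"ry":0,"rz":0,"dx":-0.2,"dy":0,"dz":0.4,"gripper":0},{"rx":0,"ry":0,"rz":0,"dx":0.1,"dy":0,"dz":0.4,"gripper":0},{"rx":0,"ry":0,"rz":0,"dx":0.1,"dy":0,"dz":0.4,"gripper":0}]' | grep -E 'pos|force'
python3 -m crank '[{"rx":0,"ry":0,"rz":0,"dx":0.2,"dy":0,"dz":0,"gripper":0},{"rx":0,"ry":0,"rz":0,"dx":0.2,"dy":0,"dz":0,"gripper":0}]'| grep -E 'pos|force'
python3 -m crank '[{"rx":0,"ry":0,"rz":0,"dx":0.2,"dy":0,"dz":0,"gripper":0},{"rx":0,"ry":0,"rz":0,"dx":0.2,"dy":0,"dz":0,"gripper":0}]'| grep -E 'pos|force'
python3 -c "
from h import *
s=sensors.sense(); print((s['tcp_pos'][:2]-Z['t'])@Z['Rm'])"
```

```text
tcp_pos: [542.2, -100.0, 19.8]
force: [-3.8, -1.6, 0.8]
tcp_pos: [542.4, -99.9, 19.7]
force: [-11.9, -4.9, 5.4]
tcp_pos: [542.6, -99.8, 19.6]
force: [-20.3, -7.3, 11.9]
[ 76.7630721  -57.32443013]
```

```bash
python3 -m crank '[{"rx":0,"ry":0,"rz":0,"dx":-1,"dy":0,"dz":0,"gripper":0},{"rx":0,"ry":0,"rz":0,"dx":-1.5,"dy":0,"dz":0,"gripper":0},{"rx":0,"ry":0,"rz":0,"dx":-1.5,"dy":0,"dz":-4,"gripper":0},{"rx":0,"ry":0,"rz":0,"dx":-1.5,"dy":0,"dz":-8.5,"gripper":4.5},{"rx":0,"ry":0,"rz":0,"dx":-4,"dy":-4.5,"dz":-9,"gripper":4.5},{"rx":0,"ry":0,"rz":0,"dx":-7.5,"dy":-9.6,"dz":-9,"gripper":4.5},{"rx":0,"ry":0,"rz":0,"dx":-7.5,"dy":-9.6,"dz":-9,"gripper":4.5},{"rx":0,"ry":0,"rz":0,"dx":-7.5,"dy":-9.6,"dz":-9,"gripper":4.5}]' | grep pos
python3 -c "
from h import *
go(j2w(-19.4,-128),46,-83.25)
im,d,p=shot('wrist','w11.png')
# knob top from depth: points 60..70 high near expected place
C=cloud(d,p);j=(C[...,:2]-Z['t'])@Z['Rm'];m=(abs(C[...,2]-66)<5)&(np.hypot(j[...,0]+19,j[...,1]+128)<30)
print(m.sum(),np.median(j[m],0),np.median(C[...,2][m]))"
```

```text
tcp_pos: [459.4, -12.4, 110.3]
dxyz cm [0.16 0.05 6.43] rot [ 0.  -0.   0.5]
600 [ -18.49859244 -124.98634225] 66.4377009612513
```

```bash
python3 -m crank '[{"rx":0,"ry":0,"rz":0.5,"dx":0.2,"dy":0,"dz":3,"gripper":4.5},{"rx":0,"ry":0,"rz":0.5,"dx":0.2,"dy":0,"dz":6.3,"gripper":4.5},{"rx":0,"ry":0,"rz":0.5,"dx":0.2,"dy":0,"dz":6.3,"gripper":1.2},{"rx":0,"ry":0,"rz":0.5,"dx":0.2,"dy":0,"dz":6.3,"gripper":1.2},{"rx":0,"ry":0,"rz":0.5,"dx":0.2,"dy":0,"dz":6.3,"gripper":1.2},{"rx":0,"ry":0,"rz":0.5,"dx":0.2,"dy":0,"dz":6.3,"gripper":1.2},{"rx":0,"ry":0,"rz":0.5,"dx":0.2,"dy":0,"dz":6.3,"gripper":1.2}]'
python3 -m crank '[{"rx":0,"ry":0,"rz":0,"dx":1.1,"dy":-0.49,"dz":0,"gripper":1.2},{"rx":0,"ry":0,"rz":0,"dx":2.09,"dy":-0.75,"dz":0,"gripper":1.2},{"rx":0,"ry":0,"rz":0,"dx":3.1,"dy":-0.86,"dz":0,"gripper":1.2},{"rx":0,"ry":0,"rz":0,"dx":4.12,"dy":-0.81,"dz":0,"gripper":1.2},{"rx":0,"ry":0,"rz":0,"dx":5.12,"dy":-0.61,"dz":0,"gripper":1.2},{"rx":0,"ry":0,"rz":0,"dx":6.08,"dy":-0.27,"dz":0,"gripper":1.2},{"rx":0,"ry":0,"rz":0,"dx":6.97,"dy":0.22,"dz":0,"gripper":1.2},{"rx":0,"ry":0,"rz":0,"dx":6.97,"dy":0.22,"dz":0,"gripper":1.2}]'
python3 -c "
from h import *
s=sensors.sense(); print((s['tcp_pos'][:2]-Z['t'])@Z['Rm'])"
```

```text
t: 17.45
tcp_pos: [462.0, -12.9, 47.9]
eef_rot: [-3.136, -0.183, -0.001]
force: [-1.6, 4.2, 5.7]
grip_width: 0.169
t: 18.25
tcp_pos: [533.7, -4.7, 48.0]
eef_rot: [-3.132, -0.18, -0.008]
force: [7.4, 19.6, 3.0]
grip_width: 0.161
[-18.76151572 -55.00994271]
```

```bash
python3 -m crank '[{"rx":0,"ry":0,"rz":0,"dx":0.6,"dy":0.61,"dz":0,"gripper":1.2},{"rx":0,"ry":0,"rz":0,"dx":1.3,"dy":1.34,"dz":0,"gripper":1.2},{"rx":0,"ry":0,"rz":0,"dx":1.9,"dy":2.17,"dz":0,"gripper":1.2},{"rx":0,"ry":0,"rz":0,"dx":2.3,"dy":3.07,"dz":0,"gripper":1.2},{"rx":0,"ry":0,"rz":0,"dx":2.6,"dy":4.04,"dz":0,"gripper":1.2},{"rx":0,"ry":0,"rz":0,"dx":2.8,"dy":5.04,"dz":0,"gripper":1.2},{"rx":0,"ry":0,"rz":0,"dx":2.8,"dy":5.8,"dz":0,"gripper":1.2},{"rx":0,"ry":0,"rz":0,"dx":2.8,"dy":6.1,"dz":0,"gripper":1.2}]'
python3 -m crank '[{"rx":0,"ry":0,"rz":0,"dx":0,"dy":0.1,"dz":0,"gripper":1.2},{"rx":0,"ry":0,"rz":0,"dx":0,"dy":0.1,"dz":0,"gripper":1.2}]'
python3 -c "
from h import *
s=sensors.sense(); j=(s['tcp_pos'][:2]-Z['t'])@Z['Rm'];print(j,np.arctan2(40-j[0],j[1]+95))"
```

```text
t: 19.05
tcp_pos: [579.6, -62.4, 50.4]
eef_rot: [-3.135, -0.177, -0.054]
force: [53.2, 40.7, -8.2]
grip_width: 0.139
t: 19.25
tcp_pos: [579.5, -61.9, 50.7]
eef_rot: [-3.134, -0.179, -0.054]
force: [54.1, 35.2, -11.5]
grip_width: 0.135
[ 43.45623152 -16.26395812] -0.04386827255996803
```

```bash
python3 -m crank '[{"rx":0,"ry":0,"rz":0,"dx":0,"dy":0,"dz":0,"gripper":4},{"rx":0,"ry":0,"rz":0,"dx":0,"dy":0,"dz":0,"gripper":4},{"rx":0,"ry":0,"rz":0,"dx":0,"dy":0,"dz":0,"gripper":4},{"rx":0,"ry":0,"rz":0,"dx":0,"dy":0,"dz":-4,"gripper":4},{"rx":0,"ry":0,"rz":0,"dx":0,"dy":0,"dz":-7,"gripper":4},{"rx":0,"ry":0,"rz":0,"dx":0,"dy":0,"dz":-7,"gripper":4}]'
cat > knob.py <<'E'
from h import *
for n in ('wrist','scene'):
    im,d,p=shot(n,'k_%s_%d.png'%(n,100*sensors.sense()['t']))
    C=cloud(d,p);j=(C[...,:2]-Z['t'])@Z['Rm'];m=(abs(C[...,2]-66)<3)&(np.hypot(j[...,0]-35,j[...,1]+27)<25)
    k=j[m].mean(0) if m.any() else [0,0]; print(n,m.sum(),k,'theta',np.arctan2(40-k[0],k[1]+95))
    b=im.astype(int); m=(b[...,0]>110)&(b[...,0]>2.5*b[...,1])&(b[...,0]>2.5*b[...,2])&(abs(C[...,2]-36.5)<4)&(np.hypot(j[...,0]-40,j[...,1]+95)<95)
    q=j[m]
    if len(q)>30:
        vx,vy,x,y=cv2.fitLine(q.astype(np.float32),cv2.DIST_HUBER,0,.01,.01).ravel(); print('  arm',len(q),'theta',np.arctan(-vx/vy),'centroid',q.mean(0))
    print('  tmpl',tmpl_h(im,d,p)[:3])
s=sensors.sense(); print((s['tcp_pos'][:2]-Z['t'])@Z['Rm'],s['tcp_pos'][2])
E
python3 knob.py
```

```text
t: 19.85
tcp_pos: [568.0, -66.5, 121.1]
eef_rot: [3.133, 0.183, 0.011]
force: [-0.7, -0.6, -0.2]
grip_width: 0.458
wrist 510 [ 41.8201149  -25.86722954] theta -0.026321736076349512
  arm 1074 theta 0.28999007 centroid [ 41.90944147 -76.65143623]
  tmpl (array([25.271, -0.   , -0.   ]), 12924, np.float64(0.6602058157963436))
scene 38 [ 41.67361003 -25.05660729] theta -0.023923499632336684
  arm 51 theta -0.39602154 centroid [ 40.54728586 -76.93971223]
  tmpl (array([ 2.5241e+01,  2.0000e-03, -7.0000e-03]), 1698, np.float64(1.3628410484401332))
[ 45.90303738 -29.78358999] 117.29948711043191
```

```bash
python3 -m crank '[{"rx":0,"ry":0,"rz":0,"dx":0,"dy":0,"dz":-5,"gripper":4},{"rx":0,"ry":0,"rz":0,"dx":0,"dy":-4,"dz":-8,"gripper":4},{"rx":0,"ry":0,"rz":0,"dx":-4,"dy":-30,"dz":-12,"gripper":4},{"rx":0,"ry":0,"rz":0,"dx":-4,"dy":-30,"dz":-12,"gripper":4},{"rx":0,"ry":0,"rz":0,"dx":-4,"dy":-30,"dz":-12,"gripper":4},{"rx":0,"ry":0,"rz":0,"dx":-4,"dy":-30,"dz":-12,"gripper":4},{"rx":0,"ry":0,"rz":0,"dx":-4,"dy":-30,"dz":-12,"gripper":4},{"rx":0,"ry":0,"rz":0,"dx":-4,"dy":-30,"dz":-12,"gripper":4}]'
python3 -m crank '[{"rx":0,"ry":0,"rz":0,"dx":0,"dy":-3,"dz":0,"gripper":4},{"rx":0,"ry":0,"rz":0,"dx":0,"dy":-3,"dz":0,"gripper":4},{"rx":0,"ry":0,"rz":0,"dx":0,"dy":-3,"dz":0,"gripper":4}]' >/dev/null
python3 - <<'E'
from h import *
shot('scene','scene12.png'); shot('top','top12.png')
a=cv2.imread('pics/top12.png')[232:332,350:460]; b=cv2.imread('pics/scene12.png')
a=cv2.resize(a,None,fx=4,fy=4,interpolation=cv2.INTER_CUBIC); b=cv2.resize(b[170:290,190:290],None,fx=3.3,fy=3.334,interpolation=cv2.INTER_CUBIC)[:400]
cv2.imwrite('pics/fin.png',np.hstack([a,b]))
E
python3 yaw.py scene12 top12
```

```text
t: 20.75
tcp_pos: [490.0, 230.9, 236.4]
eef_rot: [-3.136, -0.189, 0.002]
force: [0.0, -1.1, -0.1]
grip_width: 0.452
scene12 tmpl +y (0.04, 52.3, 0.26) tmpl -y (-0.72, -48.0, 0.5) board +y (0.05, 84.6, 0.18)
top12 tmpl +y (0.11, 47.2, 0.52) tmpl -y (-0.6, -46.7, 0.49) board +y (-0.08, 83.9, 0.48)
```

View pics/fin.png

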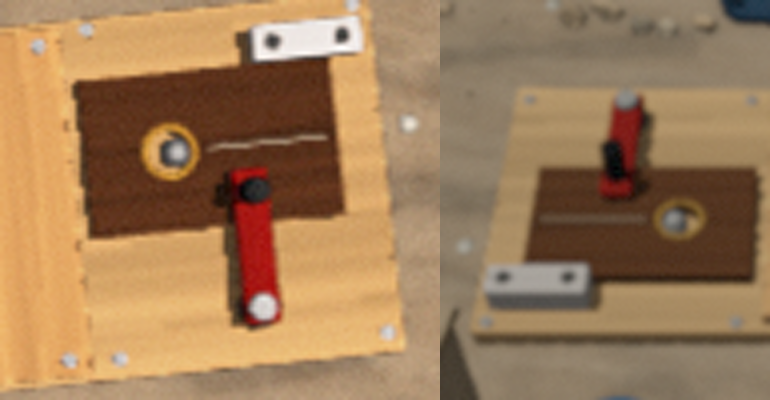

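```bash
python3 -c "
from h import *
print(r.sign_off())"
```

```text
the job is handed in; nothing more can be done
None
```

The template is locked in the jig and the job is handed in at about 21 s of the 72 s allowed.

**What I did:**
1. I gripped the knob and swung the red button back to about 2.08 rad.
2. I pushed the template by its tail until its hole dropped over the pin.
3. I swivelled it against the fence with two pushes on its lower edge. The second was a firm 20 N press, because the first push was soft.
4. I swung the button closed across the template and moved the arm clear.

**Last checks:**
- **Template height:** its top measures 25.1 to 25.3 mm above the table and level, so it lies flat on the board.
- **Squareness:** the edge by the fence lies within about 0.1° of the fence direction in both cameras. The opposite edge read −0.6° to −0.7°, but shadow falls there.
- **Button:** it measures −0.02 rad, which is at its closed stop within error.
- **Final picture:** it shows the pin in the hole, the template against the fence and the arm across it. The arm never went near the sanding block, tape measure or jar, but I did not measure them afterwards.

**What disagreed:**
- **Fence gap:** the top camera puts the template's edge about 1 mm short of the fence. That is within calibration error, and the 20 N press met a hard stop.
- **Button closing force:** near its stop the knob began to squeeze out of the finger pads. The wrist force read about 67 N until I opened the gripper, under the 120 N limit. I measured the button and template height again after that.

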